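# Ram the beeswax rounds home in the gift tube

### The job

At the honey stall, finish packing the clear gift tube: put the loose beeswax round from the slate into the tube on top of the one that has hung up part-way down, then push both down with the wooden rod until they bottom out on the rounds already packed below, and give a firm final press without crushing the wax. Stand the rod back in its socket on the packing stand and leave the jars and the spare lid alone.

Things in the scene. Friction and masses are not known exactly. Their poses are not given: they have to be found in the camera images.
- stand: Packing stand, fixed to the table: a beech board 110 x 240 x 20 mm (its x, y, z) that carries the clear upright tube at its y = +60 mm and the wooden rod socket at its y = -60 mm. Origin: centre of the underside; z is up. It may stand left or right of the slate, turned by up to 0.4 rad.
- tube_mouth (a point): Centre of the clear tube's mouth, in the plane of its rim, 150 mm above the table; z up. Bore 38 mm in diameter, outside 42 mm; only the top 14 mm flares, to 46 mm inside (50 mm outside). In it, from the bottom up: the rounds already packed, whose top lies 94 to 114 mm below the rim (different every time, not measured), a gap of 16 to 54 mm, then the stuck round.
- stuck_top (a point): Centre of the top face of the wax round that has hung up in the tube (37.6 mm in diameter, 20 mm thick, slightly darker yellow); its top starts 40 to 58 mm below the rim. It fits tightly: it slides down only under a push of about 7 N, the same all the way, and stays wherever it is left; it stops hard on the packed rounds below, which do not give.
- loose_round: Pale yellow beeswax round, a disc 36 mm in diameter, 20 mm thick, about 20 g, flat on the slate. Origin: centre of its underside; z up. It slips freely down the tube if level; let go askew it may catch in the flare until the rod straightens it. A firm final press is 12 to 25 N for a moment (0.3 s) with nothing moving; a blow or push over 60 N crushes it: ram slowly, 15 to 20 mm/s.
- slate: Dark slate board 120 x 120 x 10 mm, fixed, on which the loose round lies (round within 20 mm of its centre). Origin: centre of the underside.
- rod: Dark turned-wood packing rod, 150 mm long, 90 g, standing upright in its socket. Origin: centre of the flat underside of its foot; z runs up the rod. Foot 30 mm in diameter and 15 mm high, shaft 16 mm in diameter from 15 to 104 mm, round handle 28 mm in diameter from 104 mm to the top at 150 mm: grip it there from above.
- rod_socket (a point): Centre of the floor of the rod's socket, 20 mm above the table; z is up. The socket is a wooden ring 56 mm outside and 36 mm high over that floor, with a bore of 35 mm that widens to 43 mm in the top 6 mm; the rod's foot stands on the floor.
- jar_big: Square honey jar with metal lid, 66 x 66 x 125 mm, a bystander. Origin: centre of its underside.
- jar_small: Small square honey jar with metal lid, 52 x 52 x 85 mm, a bystander. Origin: centre of its underside.
- jar_lid: Spare metal jar lid lying on the table, 70 mm in diameter, 16 mm high, a bystander. Origin: centre of its underside.

How it is judged:
By the outcome, as a careful person would: the job done as asked, in the order asked, and still so for the second after the job is handed in, with the robot touching nothing.
It also fails if it takes over 59 s, if anything falls off the work surface, if the arm or the gripper's body presses on something with over 40 N, if the wrist force passes 120 N, or if a joint passes its speed limit or range.

### The arm

A 6-joint arm with a two-finger parallel gripper is mounted at the origin on the work surface. World frame = base frame: x ahead of the robot, y to its left, z up, the work surface at z = 0. Lengths are in m, angles in rad, forces in N, time in s.
With the tool pointing down it reaches from about 0.35 to 0.775 m from the base axis. Payload 5.5 kg.
Tool frame: the origin (TCP) lies between the finger pads; the fingertips stand 11 mm ahead of it and the grasp point (between the pads) lies 8 mm behind it (tips_ahead is the distance from the TCP to the fingertips, in m); z points along the fingers, y is the line along which they close (so a half turn about z gives the same grasp; the last joint's range is limited). The gripper opens to 85 mm and grips with 20 to 120 N. Pads are 22 mm wide; open, the fingers measure 114 mm over their backs; the gripper's body (76 mm by 85 mm) begins 54 mm behind the grasp point. The pads swing forward as they close: fully open they stand 13 mm farther back than shut.
Start: joints at [0.968, 0.313, 0.046, 1.304, 0, 1.431], TCP at [0.257, 0.515, 0.242] pointing down, gripper open.
Joint ranges: [-2.76, 2.76], [-0.86, 1.69], [-1.03, 1.26], [-2.2, 2.34], [-1.47, 1.5], [-3.14, 3.14]. Speed limits (rad/s): [2.57, 2.57, 3.14, 3.14, 3.14, 3.14].

### API

Orientations are given as a unit quaternion [w, x, y, z].
In Python, from workcell import * gives the robot as it stands. The module is installed in compiled form; this text tells all that it offers.
- The arm moves only by the tool jog_arm, never from a script. Its argument "moves" is a list of rows, each an object with "fingers": the closure, from 0 (fully open) to 1 (shut); "slide": the shift along the tool's x, y, z in mm, a list of three; "angular": the turn, a rotation vector about the tool's x, y, z in degrees, a list of three. A call has 1 to 10 rows; each row is the pose to reach, as a shift and turn from the pose commanded when the call began, along the tool's axes at that moment; what a row does not reach only later rows make up. A row lasts 1/12 s, in which the tool goes at most 41.7 mm and 7.16 degrees, less where a joint would pass 70% of its speed; a pose out of reach is approached as far as the arm can. A call with a gripper value outside its range is refused whole. The fingers move at their own pace and stop on an object; "squeeze" is the grip in N (left out, the last holds). Time passes only in rows, so rows that repeat a pose let the fingers close. It gives the time, the measured TCP pose, the force, the opening and the grip force at its end, in the units of the state.
- get_state(): the state, without advancing time (a new reading comes with each control period).
- read_camera(name): name is "scene" or "top"; returns a dict with "color" (480x640x3 uint8, red, green, blue), "fovy" (degrees; the focal length in pixels is half the picture's height over the tangent of half this angle, whatever the lens; pixels are square), "cx", "cy" (the principal point, pixels), "D" ([k1, k2, p1, p2, k3] as OpenCV has them; the pictures are not rectified), "world_from_camera" (4x4, takes a point from camera to world coordinates). Camera axes: x right, y down, z forward; pixel columns grow to the right and rows downward; lengths in m; the calibration is good to about 2 mm. A picture is of the moment at which its call begins. There is no depth.
- hand_in(): hands the job in; it is judged then, once.
Trained networks look in a picture, given as the dict that the camera call returned (one of the last four; its "shot" number tells which), for a name from the list of things; names that differ only in an ending like _2 or _b are one class to them, and where a whole thing is asked for, a point or a joint stands for the part that bears it (a point fixed in the world has none). Each returns a list of dicts, best first, with "p" (0 to 1); they miss things now and then, are a little off and sometimes report something else, mostly with a low value. They report only what shows in the picture. A call takes as long as a camera call.
- look_for(target, picture): "point" ([column, row] in pixels, amid what is visible of it).
- tip_of(target, picture): "point" ([column, row] in pixels: a listed point, or the origin of a listed thing).
The state is a dict: "clock": time; "joint_pos": joint angles; "qvel": joint speeds; "tau": joint torques, N m; "tcp_pos": TCP position; "orientation": TCP orientation; "wrist_force": force on the tool from outside, world axes, zero at the start; "ft_torque": the same for the moment, N m; "finger_gap": finger opening in m; "grip_force": force on a finger pad.
Only numpy, scipy, OpenCV 4.12 (cv2) and the standard library are available. Lean on these libraries where they do the work, as an engineer would, in place of code of your own. Each camera call takes 0.05 s, during which the arm holds its last target. There are 200 camera calls.

## Working session

There is one attempt and no reset: what is moved stays moved. The work goes in short steps, Python scripts to look and compute and a tool call to move; the robot and the scene stay as the last step left them, time stands still between calls to the robot, and variables do not carry over. Pictures are saved under pics/ and viewed, at most 10 in all, crops included, and the job is handed in when it is done.

Besides the shell and the picture viewer there is one more tool, called after "Call:" by a JSON object that holds its "fn" and its "kwargs". jog_arm: Moves the arm, as the interface text tells. Its arguments: {"type":"object","properties":{"moves":{"type":"array","items":{"type":"object","properties":{"fingers":{"type":"number"},"slide":{"type":"array","items":{"type":"number"}},"angular":{"type":"array","items":{"type":"number"}}}}},"squeeze":{"type":"number"}},"required":["moves"]}

```bash
mkdir -p pics
cat > h.py <<'E'
from workcell import *
import numpy as np, cv2
from scipy.spatial.transform import Rotation as R
def ray(pic,pt):
    f=240/np.tan(np.radians(pic["fovy"])/2)
    K=np.array([[f,0,pic["cx"]],[0,f,pic["cy"]],[0,0,1]])
    u=cv2.undistortPoints(np.array([[pt]],float),K,np.array(pic["D"],float))[0,0]
    T=np.array(pic["world_from_camera"]);return T[:3,3],T[:3,:3]@np.array([u[0],u[1],1])
def at(pic,pt,z):
    o,d=ray(pic,pt);return o+d*(z-o[2])/d[2]
def proj(pic,P):
    f=240/np.tan(np.radians(pic["fovy"])/2)
    K=np.array([[f,0,pic["cx"]],[0,f,pic["cy"]],[0,0,1]])
    T=np.linalg.inv(np.array(pic["world_from_camera"]))
    return cv2.projectPoints(np.array(P,float).reshape(-1,1,3),cv2.Rodrigues(T[:3,:3])[0],T[:3,3],K,np.array(pic["D"],float))[0][:,0]
def tri(p1,a,p2,b):
    o1,d1=ray(p1,a);o2,d2=ray(p2,b)
    s=np.linalg.lstsq(np.c_[d1,-d2],o2-o1,rcond=None)[0]
    A=o1+s[0]*d1;B=o2+s[1]*d2;return (A+B)/2,np.linalg.norm(A-B)
def togo(target):
    "shift in tool axes mm to world target"
    s=get_state();r=R.from_quat(np.roll(s["orientation"],-1))
    return r.inv().apply(np.array(target)-s["tcp_pos"])*1000
def save(pic,name): cv2.imwrite("pics/"+name,cv2.cvtColor(pic["color"],cv2.COLOR_RGB2BGR))
E
python3 - <<'E'
from h import *
np.set_printoptions(precision=4,suppress=True)
a=read_camera("scene");b=read_camera("top")
save(a,"s0.png");save(b,"t0.png")
Z=dict(stand=0,tube_mouth=.15,stuck_top=.1,loose_round=.01,slate=0,rod=.02,rod_socket=.02,jar_big=0,jar_small=0,jar_lid=0)
for n,z in Z.items():
    for nm,p in(("s",a),("t",b)):
        for r in tip_of(n,p)[:2]: print(n,nm,round(r["p"],2),np.round(r["point"],1),at(p,r["point"],z))
s=get_state();print(s)
for p in(a,b):print(np.array(p["world_from_camera"]))
E
```

```text
stand s 0.93 [427.8 286.3] [0.5323 0.1964 0.    ]
stand t 0.72 [233.7 282.8] [0.5328 0.1998 0.    ]
stand t 0.21 [257.5 268. ] [0.5627 0.1504 0.    ]
tube_mouth s 0.67 [482.4 251.4] [0.5151 0.2588 0.15  ]
tube_mouth t 0.64 [184.2 289. ] [0.5122 0.2562 0.15  ]
stuck_top s 0.64 [476.9 257.9] [0.4991 0.2571 0.1   ]
stuck_top t 0.56 [191.3 291.4] [0.5107 0.2583 0.1   ]
loose_round s 0.65 [288.5 240.1] [ 0.5517 -0.0843  0.01  ]
loose_round t 0.73 [372.1 265.1] [ 0.5637 -0.0864  0.01  ]
slate s 0.78 [281.  234.9] [ 0.5416 -0.1062  0.    ]
slate t 0.71 [379.5 275.8] [ 0.5424 -0.1016  0.    ]
rod s 0.6 [400.8 284.8] [0.56   0.1501 0.02  ]
rod t 0.57 [258.3 268.2] [0.5602 0.1455 0.02  ]
rod_socket s 0.69 [400.9 281.7] [0.5539 0.1481 0.02  ]
rod_socket t 0.85 [257.6 266.3] [0.5641 0.147  0.02  ]
jar_big s 0.74 [297.4 328.1] [0.7077 0.0072 0.    ]
jar_big t 0.7 [325.1 199.8] [0.705  0.0076 0.    ]
jar_small s 0.82 [173.5 275. ] [ 0.7051 -0.2554  0.    ]
jar_small t 0.96 [450.1 197.4] [ 0.7043 -0.2542  0.    ]
jar_lid s 0.57 [432.7 390.8] [0.7174 0.2661 0.    ]
jar_lid s 0.36 [398.7 283.1] [0.548  0.1441 0.    ]
jar_lid t 0.82 [206.  197.6] [0.7155 0.2619 0.    ]
{'clock': 1.1, 'joint_pos': array([0.9684, 0.3132, 0.0461, 1.3036, 0.    , 1.4312]), 'qvel': array([-0.0001,  0.0007,  0.    , -0.001 ,  0.0009, -0.0012]), 'tau': array([ -0.0009, -48.0483,  29.8816,   0.0005,  -0.0001,   0.    ]), 'tcp_pos': array([0.2567, 0.5145, 0.2423]), 'orientation': array([0.    , 0.2293, 0.9733, 0.0001]), 'wrist_force': array([-0.5564, -0.2932, -0.1991]), 'ft_torque': array([ 0.0155, -0.0324, -0.0104]), 'grip_force': 0.0, 'finger_gap': 0.08552299284532562}
[[-0.4078  0.7917 -0.4548  1.0438]
 [ 0.913   0.3481 -0.2127  0.2024]
 [-0.0101 -0.502  -0.8648  0.9644]
 [ 0.      0.      0.      1.    ]]
[[-0.013  -0.9879  0.1547  0.4594]
 [-0.9992  0.0188  0.0356 -0.0119]
 [-0.0381 -0.1542 -0.9873  1.0053]
 [ 0.      0.      0.      1.    ]]
```

Run:
```python
import cv2,numpy as np
s=cv2.imread("pics/s0.png");t=cv2.imread("pics/t0.png")
a=cv2.resize(s[200:330,230:530],None,fx=2.6,fy=2.2,interpolation=3)
b=cv2.resize(t[210:340,130:430],None,fx=2.6,fy=2.2,interpolation=3)
cv2.imwrite("pics/c0.png",np.vstack([a,b]))
```

```text
(no output)
```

View pics/c0.png

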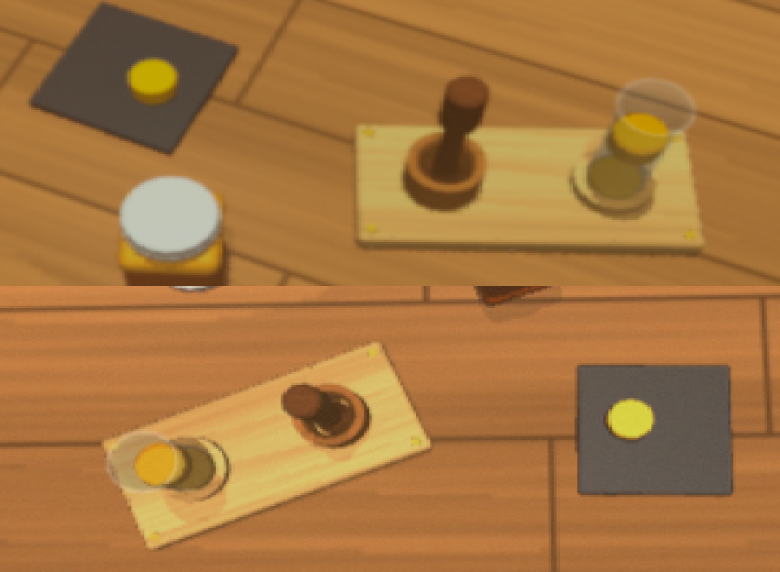

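View pics/t0.png

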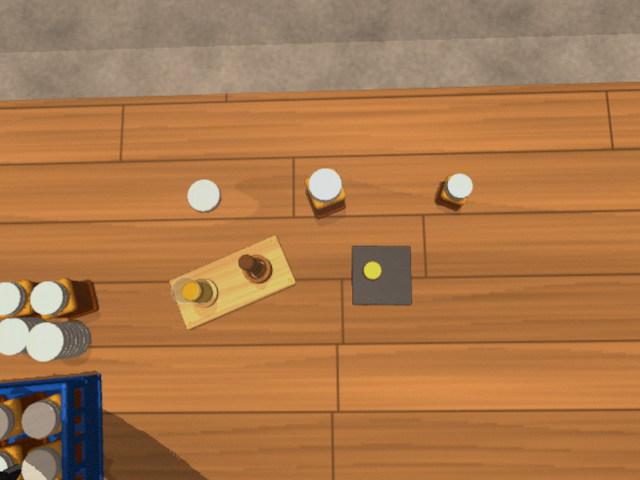

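Crop: in the top picture, the round is at about (373, 270), the rod handle at (247, 262), its socket at (258, 268), and the tube mouth at (185, 290). The networks agree with the picture. Next I refine with board corners and colour masks.

Run:
```python
from h import *
from scipy.optimize import least_squares
np.set_printoptions(precision=4,suppress=True)
a=read_camera("scene");b=read_camera("top")
ct=np.array([(104,441),(378,343),(430,446),(152,548)])*1.;ct=np.c_[130+ct[:,0]/2.6,210+(ct[:,1]-286)/2.2]-.3
cs=np.array([(357,126),(702,241),(357,241)])*1.;cs=np.c_[230+cs[:,0]/2.6,200+cs[:,1]/2.2]-.3
L=np.array([(-.055,.12,.02),(.055,.12,.02),(.055,-.12,.02),(-.055,-.12,.02)])
# match by nearest to initial guess
def pts(v): 
    c,s=np.cos(v[2]),np.sin(v[2]);return L@np.array([[c,-s,0],[s,c,0],[0,0,1]]).T+[v[0],v[1],0]
v0=[.534,.2,.4]
it=[np.argmin(np.linalg.norm(proj(b,pts(v0))-q,axis=1)) for q in ct]
is_=[np.argmin(np.linalg.norm(proj(a,pts(v0))-q,axis=1)) for q in cs]
print(it,is_)
for wt,ws in((1,1),(1,0),(0,1)):
    r=least_squares(lambda v:np.r_[wt*(proj(b,pts(v))[it]-ct).ravel(),ws*(proj(a,pts(v))[is_]-cs).ravel()],v0)
    v=r.x;n=np.array([-np.sin(v[2]),np.cos(v[2])]);print(v,r.cost,"tube",v[:2]+.06*n,"sock",v[:2]-.06*n)
for nm,p,c in(("s",a,(288,238)),("t",b,(373,270))):
    h=cv2.cvtColor(p["color"],cv2.COLOR_RGB2HSV)
    m=((h[...,0]>20)&(h[...,0]<36)&(h[...,1]>140)).astype(np.uint8);
    w=np.zeros_like(m);w[c[1]-16:c[1]+16,c[0]-16:c[0]+16]=1;m=m*w
    ys,xs=np.nonzero(m);q=[xs.mean(),ys.mean()];print(nm,len(xs),q,at(p,q,.02),at(p,q,.03))
s,t=[max(look_for("rod",p),key=lambda r:r["p"]) for p in(a,b)];print("rod look",s,t,tri(a,s["point"],b,t["point"]))
# handle top centre from crop
hs=[230+467/2.6,200+91/2.2];ht=[130+299/2.6,210+(401-286)/2.2]
print("handle",tri(a,hs,b,ht),at(a,hs,.17),at(b,ht,.17))
ms=[230+655/2.6,200+108/2.2];mt=[130+148/2.6,210+(462-286)/2.2]
print("mouth",tri(a,ms,b,mt),at(a,ms,.15),at(b,mt,.15))
st=[230+640/2.6,200+130/2.2];tt=[130+158/2.6,210+(464-286)/2.2]
print("stuck",tri(a,st,b,tt))
```

```text
[np.int64(1), np.int64(2), np.int64(3), np.int64(0)] [np.int64(3), np.int64(1), np.int64(2)]
[0.5335 0.1993 0.3994] 13.232990218797536 tube [0.5102 0.2546] sock [0.5569 0.144 ]
[0.5342 0.1989 0.391 ] 7.1552504923454086 tube [0.5113 0.2544] sock [0.557  0.1435]
[0.5323 0.1993 0.4121] 3.9506523627272543 tube [0.5082 0.2543] sock [0.5563 0.1443]
s 268 [np.float64(288.1194029850746), np.float64(234.72388059701493)] [ 0.5461 -0.0872  0.02  ] [ 0.5514 -0.0842  0.03  ]
t 249 [np.float64(372.0763052208835), np.float64(269.83534136546183)] [ 0.553  -0.0853  0.02  ] [ 0.5521 -0.0846  0.03  ]
rod look {'point': [170.3, 263.4], 'p': 0.61} {'point': [252.8, 265.4], 'p': 0.86} (array([ 0.6722, -0.0016,  0.347 ]), np.float64(0.3493231379032991))
handle (array([0.5559, 0.145 , 0.168 ]), np.float64(0.00034727312729668225)) [0.5571 0.1449 0.17  ] [0.5556 0.1448 0.17  ]
mouth (array([0.5099, 0.2548, 0.1463]), np.float64(0.004873325770764296)) [0.5112 0.2569 0.15  ] [0.5104 0.2513 0.15  ]
stuck (array([0.5107, 0.2554, 0.1139]), np.float64(0.0005680849056468214))
```

```bash
cat > g.py <<'E'
import sys
from h import *
s=get_state();print(togo([float(v) for v in sys.argv[1:4]]).round(1),"t",round(s["clock"],2),"tcp",s["tcp_pos"].round(4),"q",s["orientation"].round(3),"F",s["wrist_force"].round(1),"gap",round(s["finger_gap"],4),s["joint_pos"].round(2))
E
python3 g.py .552 -.0845 .1
```

```text
[-531.7 -404.2  142.3] t 1.3 tcp [0.2567 0.5145 0.2423] q [0.    0.229 0.973 0.   ] F [-0.6  0.  -0.1] gap 0.085 [0.97 0.31 0.05 1.3  0.   1.43]
```

Call:
{"fn": "jog_arm", "kwargs": {"moves": [{"slide": [-532, -404, 0]}, {"slide": [-532, -404, 0]}, {"slide": [-532, -404, 0]}, {"slide": [-532, -404, 0]}, {"slide": [-532, -404, 0]}, {"slide": [-532, -404, 0]}, {"slide": [-532, -404, 0]}, {"slide": [-532, -404, 0]}, {"slide": [-532, -404, 0]}, {"slide": [-532, -404, 0]}]}}

```text
schema error: expected keys fingers, slide, angular
```

```bash
python3 g.py .552 -.0845 .1
```

```text
[-531.7 -404.2  142.3] t 1.3 tcp [0.2567 0.5145 0.2423] q [0.    0.229 0.973 0.   ] F [-0.6  0.  -0.1] gap 0.085 [0.97 0.31 0.05 1.3  0.   1.43]
```

Call:
{"fn": "jog_arm", "kwargs": {"moves": [{"fingers": 0, "angular": [0, 0, 0], "slide": [-532, -404, 0]}, {"fingers": 0, "angular": [0, 0, 0], "slide": [-532, -404, 0]}, {"fingers": 0, "angular": [0, 0, 0], "slide": [-532, -404, 0]}, {"fingers": 0, "angular": [0, 0, 0], "slide": [-532, -404, 0]}, {"fingers": 0, "angular": [0, 0, 0], "slide": [-532, -404, 0]}, {"fingers": 0, "angular": [0, 0, 0], "slide": [-532, -404, 0]}, {"fingers": 0, "angular": [0, 0, 0], "slide": [-532, -404, 0]}, {"fingers": 0, "angular": [0, 0, 0], "slide": [-532, -404, 0]}, {"fingers": 0, "angular": [0, 0, 0], "slide": [-532, -404, 0]}, {"fingers": 0, "angular": [0, 0, 0], "slide": [-532, -404, 0]}]}}

```text
clock: 2.13
tcp_pos: [0.4416, 0.139, 0.2427]
orientation: [0.0, 0.229, 0.973, 0.0]
wrist_force: [0.1, 0.6, -0.1]
finger_gap: 0.0852
grip_force: 0.0
```

```bash
python3 g.py .552 -.0845 .1
```

```text
[-198.4 -150.8  142.7] t 2.13 tcp [0.4416 0.139  0.2427] q [0.    0.229 0.973 0.   ] F [ 0.1  0.6 -0.1] gap 0.0852 [ 0.13  0.1  -0.23  1.25  0.    0.59]
```

Call:
{"fn": "jog_arm", "kwargs": {"moves": [{"fingers": 0, "angular": [0, 0, 0], "slide": [-198, -151, 0]}, {"fingers": 0, "angular": [0, 0, 0], "slide": [-198, -151, 0]}, {"fingers": 0, "angular": [0, 0, 0], "slide": [-198, -151, 0]}, {"fingers": 0, "angular": [0, 0, 0], "slide": [-198, -151, 60]}, {"fingers": 0, "angular": [0, 0, 0], "slide": [-198, -151, 142]}, {"fingers": 0, "angular": [0, 0, 0], "slide": [-198, -151, 142]}, {"fingers": 0, "angular": [0, 0, 0], "slide": [-198, -151, 142]}, {"fingers": 0, "angular": [0, 0, 0], "slide": [-198, -151, 142]}, {"fingers": 0, "angular": [0, 0, 0], "slide": [-198, -151, 142]}, {"fingers": 0, "angular": [0, 0, 0], "slide": [-198, -151, 142]}]}}

```text
clock: 2.97
tcp_pos: [0.5498, -0.0829, 0.099]
orientation: [-0.002, 0.23, 0.973, 0.0]
wrist_force: [0.3, -0.2, 0.3]
finger_gap: 0.0852
grip_force: 0.0
```

```bash
python3 g.py .552 -.0845 .031
python3 - <<'E'
from h import *
b=read_camera("scene");c=cv2.cvtColor(b["color"],cv2.COLOR_RGB2BGR)[170:290,210:370]
cv2.imwrite("pics/c1.png",cv2.resize(c,None,fx=5,fy=5,interpolation=3))
E
```

```text
[-2.9 -0.5 68. ] t 2.97 tcp [ 0.5498 -0.0829  0.099 ] q [-0.002  0.23   0.973  0.   ] F [ 0.3 -0.2  0.3] gap 0.0852 [-0.29  0.36 -0.25  0.96  0.    0.17]
```

View pics/c1.png

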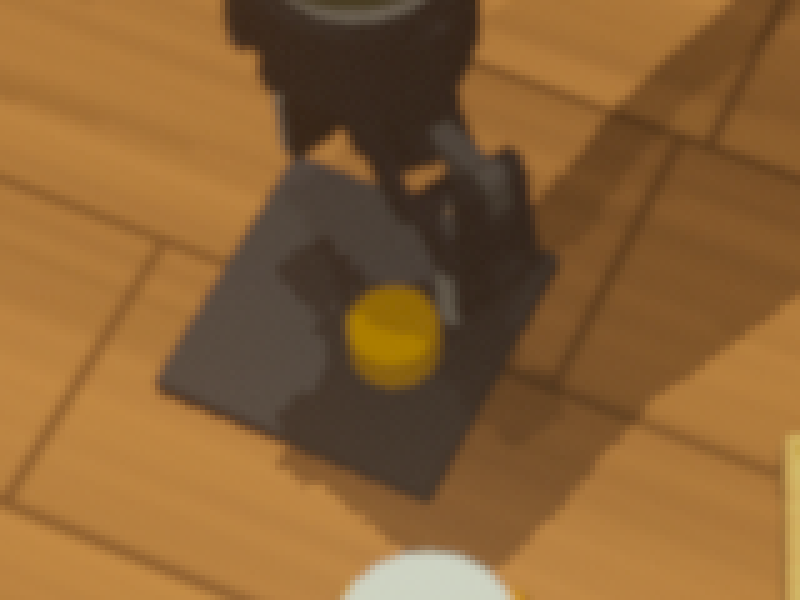

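The picture shows the round at crop (393, 335), between and below the open fingers. I descend next.

Call:
{"fn": "jog_arm", "kwargs": {"moves": [{"fingers": 0, "angular": [0, 0, 0], "slide": [-2, 0, 30]}, {"fingers": 0, "angular": [0, 0, 0], "slide": [-2, 0, 50]}, {"fingers": 0, "angular": [0, 0, 0], "slide": [-2, 0, 60]}, {"fingers": 0, "angular": [0, 0, 0], "slide": [-2, 0, 66]}, {"fingers": 0, "angular": [0, 0, 0], "slide": [-2, 0, 68]}, {"fingers": 0, "angular": [0, 0, 0], "slide": [-2, 0, 68]}, {"fingers": 0, "angular": [0, 0, 0], "slide": [-2, 0, 68]}]}}

```text
clock: 3.6
tcp_pos: [0.5537, -0.0834, 0.0337]
orientation: [0.001, 0.229, 0.973, -0.0]
wrist_force: [0.5, 0.2, -0.8]
finger_gap: 0.0854
grip_force: 0.0
```

```bash
python3 g.py .552 -.0845 .031
```

```text
[ 1.  -1.7  2.7] t 3.6 tcp [ 0.5537 -0.0834  0.0337] q [ 0.001  0.229  0.973 -0.   ] F [ 0.5  0.2 -0.8] gap 0.0854 [-0.29  0.43 -0.32  0.81  0.    0.17]
```

Call:
{"fn": "jog_arm", "kwargs": {"moves": [{"fingers": 0, "angular": [0, 0, 0], "slide": [1, -2, 2]}, {"fingers": 0.3, "angular": [0, 0, 0], "slide": [1, -2, 2]}, {"fingers": 1, "angular": [0, 0, 0], "slide": [1, -2, 2]}, {"fingers": 1, "angular": [0, 0, 0], "slide": [1, -2, 2]}, {"fingers": 1, "angular": [0, 0, 0], "slide": [1, -2, 2]}, {"fingers": 1, "angular": [0, 0, 0], "slide": [1, -2, 2]}, {"fingers": 1, "angular": [0, 0, 0], "slide": [1, -2, 2]}, {"fingers": 1, "angular": [0, 0, 0], "slide": [1, -2, 2]}, {"fingers": 1, "angular": [0, 0, 0], "slide": [1, -2, 2]}, {"fingers": 1, "angular": [0, 0, 0], "slide": [1, -2, 2]}], "squeeze": 25}}

```text
clock: 4.43
tcp_pos: [0.5511, -0.0849, 0.0306]
orientation: [0.0, 0.229, 0.973, -0.0]
wrist_force: [-1.6, 0.1, 4.8]
finger_gap: 0.0347
grip_force: 24.9
```

```bash
python3 g.py .552 -.0845 .23
```

```text
[  -0.7    0.8 -199.4] t 4.43 tcp [ 0.5511 -0.0849  0.0306] q [ 0.     0.229  0.973 -0.   ] F [-1.6  0.1  4.8] gap 0.0347 [-0.3   0.43 -0.33  0.81 -0.    0.17]
```

Call:
{"fn": "jog_arm", "kwargs": {"moves": [{"fingers": 1, "angular": [0, 0, 0], "slide": [0, 0, -10]}, {"fingers": 1, "angular": [0, 0, 0], "slide": [0, 0, -40]}, {"fingers": 1, "angular": [0, 0, 0], "slide": [0, 0, -80]}, {"fingers": 1, "angular": [0, 0, 0], "slide": [0, 0, -120]}, {"fingers": 1, "angular": [0, 0, 0], "slide": [0, 0, -150]}, {"fingers": 1, "angular": [0, 0, 0], "slide": [0, 0, -170]}, {"fingers": 1, "angular": [0, 0, 0], "slide": [0, 0, -180]}, {"fingers": 1, "angular": [0, 0, 0], "slide": [0, 0, -180]}, {"fingers": 1, "angular": [0, 0, 0], "slide": [0, 0, -180]}]}}

```text
clock: 5.18
tcp_pos: [0.5508, -0.0847, 0.2097]
orientation: [-0.0, 0.229, 0.973, 0.0]
wrist_force: [-0.4, -0.1, -0.4]
finger_gap: 0.0345
grip_force: 25.1
```

```bash
python3 g.py .5105 .2545 .21
python3 - <<'E'
from h import *
a=read_camera("scene");b=read_camera("top")
P=get_state()["tcp_pos"]
out=[]
for p in(a,b):
    u=proj(p,P)[0];print(u);x,y=[int(min(max(v,m),M)) for v,m,M in zip(u,(50,37),(590,443))]
    c=cv2.cvtColor(p["color"],cv2.COLOR_RGB2BGR)[y-37:y+38,x-50:x+50];out.append(cv2.resize(c,None,fx=4,fy=4,interpolation=3))
cv2.imwrite("pics/c2.png",np.hstack(out))
for p in(a,b):print([(np.round(r["point"],1),round(r["p"],2)) for r in look_for("loose_round",p)[:2]])
E
```

```text
[ 1.875e+02  2.856e+02 -2.000e-01] t 5.18 tcp [ 0.5508 -0.0847  0.2097] q [-0.     0.229  0.973  0.   ] F [-0.4 -0.1 -0.4] gap 0.0345 [-0.3   0.29 -0.07  1.22  0.    0.17]
[282.85969878 178.21874402]
[379.90338721 260.73094121]
[(array([279.4, 182.8]), 0.45)]
[]
```

View pics/c2.png

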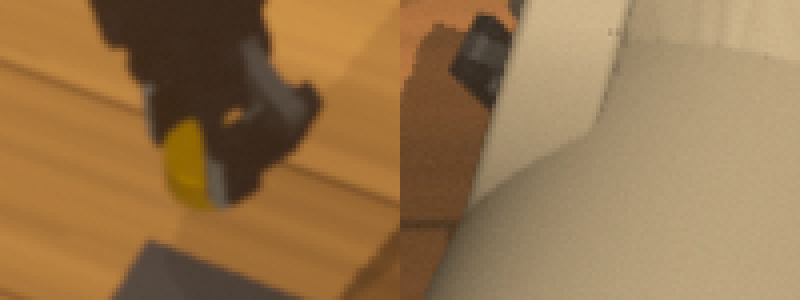

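The round is held level: the scene crop has it centred at about column 205, in line with the TCP. I carry it to the tube.

Call:
{"fn": "jog_arm", "kwargs": {"moves": [{"fingers": 1, "angular": [0, 0, 0], "slide": [20, 30, 0]}, {"fingers": 1, "angular": [0, 0, 0], "slide": [39, 60, 0]}, {"fingers": 1, "angular": [0, 0, 0], "slide": [60, 91, 0]}, {"fingers": 1, "angular": [0, 0, 0], "slide": [80, 122, 0]}, {"fingers": 1, "angular": [0, 0, 0], "slide": [100, 152, 0]}, {"fingers": 1, "angular": [0, 0, 0], "slide": [120, 183, 0]}, {"fingers": 1, "angular": [0, 0, 0], "slide": [140, 213, 0]}, {"fingers": 1, "angular": [0, 0, 0], "slide": [160, 243, 0]}, {"fingers": 1, "angular": [0, 0, 0], "slide": [175, 266, 0]}, {"fingers": 1, "angular": [0, 0, 0], "slide": [183, 278, 0]}]}}

```text
clock: 6.22
tcp_pos: [0.5098, 0.2486, 0.2088]
orientation: [-0.001, 0.228, 0.974, -0.0]
wrist_force: [0.9, -1.1, 0.4]
finger_gap: 0.0346
grip_force: 25.1
```

```bash
python3 g.py .5095 .2545 .185
```

```text
[ 2.8  5.1 23.8] t 6.22 tcp [0.5098 0.2486 0.2088] q [-0.001  0.228  0.974 -0.   ] F [ 0.9 -1.1  0.4] gap 0.0346 [ 0.31  0.31 -0.04  1.22  0.    0.77]
```

Call:
{"fn": "jog_arm", "kwargs": {"moves": [{"fingers": 1, "angular": [0, 0, 0], "slide": [4, 6, 10]}, {"fingers": 1, "angular": [0, 0, 0], "slide": [4, 6, 20]}, {"fingers": 1, "angular": [0, 0, 0], "slide": [4, 6, 24]}, {"fingers": 1, "angular": [0, 0, 0], "slide": [4, 6, 24]}, {"fingers": 1, "angular": [0, 0, 0], "slide": [4, 6, 24]}, {"fingers": 1, "angular": [0, 0, 0], "slide": [4, 6, 24]}]}}

```text
clock: 6.72
tcp_pos: [0.5107, 0.2516, 0.1863]
orientation: [-0.0, 0.23, 0.973, -0.0]
wrist_force: [-0.2, -0.1, 0.4]
finger_gap: 0.0346
grip_force: 25.1
```

```bash
python3 g.py .5095 .2545 .163
python3 - <<'E'
from h import *
a=read_camera("scene");b=read_camera("top")
out=[]
for p in(a,b):
    u=proj(p,[.5105,.2545,.15])[0];print(u);x,y=[int(min(max(v,m),M)) for v,m,M in zip(u,(40,40),(600,440))]
    c=cv2.cvtColor(p["color"],cv2.COLOR_RGB2BGR)[y-40:y+40,x-40:x+40];out.append(cv2.resize(c,None,fx=5,fy=5,interpolation=3))
cv2.imwrite("pics/c3.png",np.hstack(out))
for n in("tube_mouth","loose_round"):
  for p in(a,b):print(n,[(np.round(r["point"],1),round(r["p"],2)) for r in tip_of(n,p)[:2]])
E
```

```text
[ 2.4  2.  23.3] t 6.72 tcp [0.5107 0.2516 0.1863] q [-0.     0.23   0.973 -0.   ] F [-0.2 -0.1  0.4] gap 0.0346 [ 0.32  0.32 -0.08  1.17 -0.    0.78]
[480.6389239  248.25594713]
[185.10708813 289.97613078]
tube_mouth [(array([483.4, 247.2]), 0.79)]
tube_mouth [(array([182. , 287.2]), 0.75)]
loose_round [(array([482.1, 242.9]), 0.75), (array([397.9, 283. ]), 0.41)]
loose_round [(array([186.5, 284.3]), 0.62), (array([379.9, 277. ]), 0.24)]
```

View pics/c3.png

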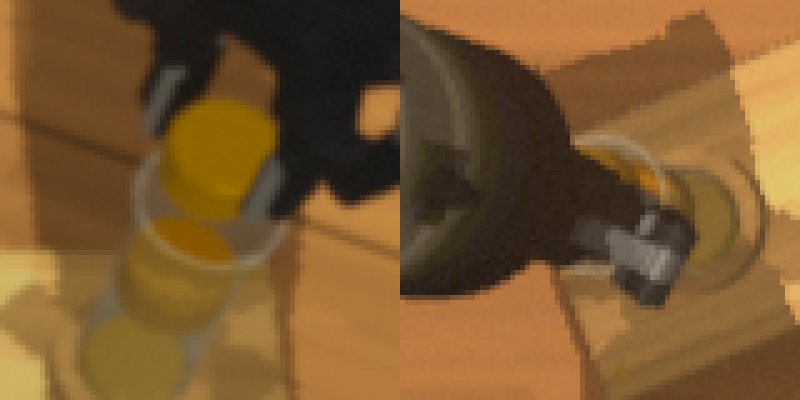

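Scene crop: the rim is centred at about (482, 248) px and the held round's top face at about (484, 237). The round hangs over the tube, level.

Run:
```python
from h import *
a=read_camera("scene");b=read_camera("top")
print(at(a,[484,237.4],.1853),at(a,[482,248.2],.15),at(b,[184.8,290],.15),get_state()["tcp_pos"])
```

```text
[0.51210119 0.25163337 0.1853    ] [0.509502   0.25650478 0.15      ] [0.5104662  0.25504742 0.15      ] [0.51054815 0.25273956 0.18658338]
```

Call:
{"fn": "jog_arm", "kwargs": {"moves": [{"fingers": 1, "angular": [0, 0, 0], "slide": [3, 3, 0]}, {"fingers": 1, "angular": [0, 0, 0], "slide": [3, 3, 6]}, {"fingers": 1, "angular": [0, 0, 0], "slide": [3, 3, 12]}, {"fingers": 1, "angular": [0, 0, 0], "slide": [3, 3, 17]}, {"fingers": 1, "angular": [0, 0, 0], "slide": [3, 3, 20]}, {"fingers": 1, "angular": [0, 0, 0], "slide": [3, 3, 22]}, {"fingers": 1, "angular": [0, 0, 0], "slide": [3, 3, 23]}, {"fingers": 1, "angular": [0, 0, 0], "slide": [3, 3, 23]}, {"fingers": 1, "angular": [0, 0, 0], "slide": [3, 3, 23]}]}}

```text
clock: 7.87
tcp_pos: [0.5091, 0.2568, 0.1634]
orientation: [0.0, 0.229, 0.973, 0.0]
wrist_force: [0.1, 0.2, 0.6]
finger_gap: 0.0345
grip_force: 25.1
```

```bash
python3 g.py .509 .2568 .163
python3 - <<'E'
from h import *
a=read_camera("scene");b=read_camera("top")
out=[]
for p in(a,b):
    u=proj(p,[.5105,.2545,.15])[0];x,y=[int(min(max(v,m),M)) for v,m,M in zip(u,(40,40),(600,440))]
    c=cv2.cvtColor(p["color"],cv2.COLOR_RGB2BGR)[y-40:y+40,x-40:x+40];out.append(cv2.resize(c,None,fx=5,fy=5,interpolation=3))
cv2.imwrite("pics/c4.png",np.hstack(out))
E
```

```text
[ 0.1 -0.   0.4] t 7.87 tcp [0.5091 0.2568 0.1634] q [0.    0.229 0.973 0.   ] F [0.1 0.2 0.6] gap 0.0345 [ 0.33  0.34 -0.11  1.12  0.    0.79]
```

View pics/c4.png

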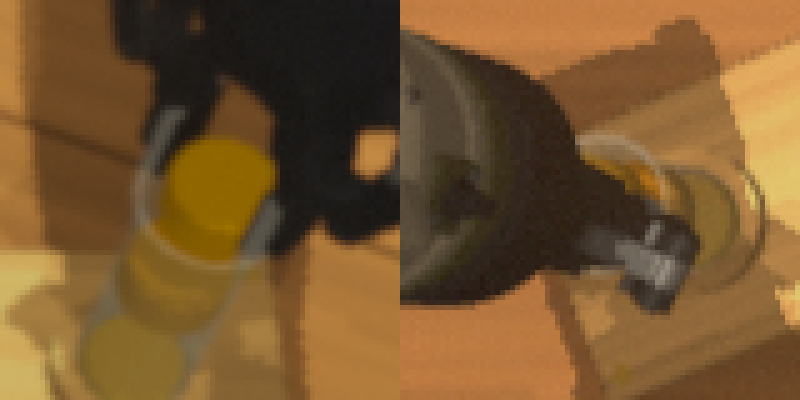

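The round's lower part sits inside the rim with no contact force, so I release it and back off upward.

Call:
{"fn": "jog_arm", "kwargs": {"moves": [{"fingers": 0.4, "angular": [0, 0, 0], "slide": [0, 0, 0]}, {"fingers": 0.3, "angular": [0, 0, 0], "slide": [0, 0, 0]}, {"fingers": 0, "angular": [0, 0, 0], "slide": [0, 0, 0]}, {"fingers": 0, "angular": [0, 0, 0], "slide": [0, 0, 0]}, {"fingers": 0, "angular": [0, 0, 0], "slide": [0, 0, 0]}, {"fingers": 0, "angular": [0, 0, 0], "slide": [0, 0, -20]}, {"fingers": 0, "angular": [0, 0, 0], "slide": [0, 0, -50]}, {"fingers": 0, "angular": [0, 0, 0], "slide": [0, 0, -67]}, {"fingers": 0, "angular": [0, 0, 0], "slide": [0, 0, -67]}]}}

```text
clock: 8.72
tcp_pos: [0.5111, 0.2575, 0.2347]
orientation: [0.003, 0.229, 0.973, 0.002]
wrist_force: [1.2, 0.2, 0.6]
finger_gap: 0.0857
grip_force: 0.0
```

```bash
python3 g.py .556 .1448 .23
```

```text
[-90.5 -80.8   4.8] t 8.72 tcp [0.5111 0.2575 0.2347] q [0.003 0.229 0.973 0.002] F [1.2 0.2 0.6] gap 0.0857 [0.33 0.3  0.01 1.27 0.   0.79]
```

Call:
{"fn": "jog_arm", "kwargs": {"moves": [{"fingers": 0, "angular": [0, 0, 0], "slide": [-25, -22, 0]}, {"fingers": 0, "angular": [0, 0, 0], "slide": [-50, -44, 0]}, {"fingers": 0, "angular": [0, 0, 0], "slide": [-75, -65, 0]}, {"fingers": 0, "angular": [0, 0, 0], "slide": [-92, -79, 0]}, {"fingers": 0, "angular": [0, 0, 0], "slide": [-92, -79, 10]}, {"fingers": 0, "angular": [0, 0, 0], "slide": [-92, -79, 20]}, {"fingers": 0, "angular": [0, 0, 0], "slide": [-92, -79, 20]}, {"fingers": 0, "angular": [0, 0, 0], "slide": [-92, -79, 20]}]}}

```text
clock: 9.38
tcp_pos: [0.5547, 0.1458, 0.2088]
orientation: [-0.002, 0.229, 0.973, -0.0]
wrist_force: [-0.5, -0.4, -0.2]
finger_gap: 0.0852
grip_force: 0.0
```

```bash
python3 g.py .556 .1448 .142
python3 - <<'E'
from h import *
a=read_camera("scene");b=read_camera("top")
out=[]
c=cv2.cvtColor(a["color"],cv2.COLOR_RGB2BGR)[200:300,360:520];cv2.imwrite("pics/c5.png",cv2.resize(c,None,fx=5,fy=5,interpolation=3))
for n in("tube_mouth","loose_round","rod"):
  for p in(a,b):print(n,[(np.round(r["point"],1),round(r["p"],2)) for r in tip_of(n,p)[:2]])
E
```

```text
[-1.8 -0.2 66.8] t 9.38 tcp [0.5547 0.1458 0.2088] q [-0.002  0.229  0.973 -0.   ] F [-0.5 -0.4 -0.2] gap 0.0852 [ 0.12  0.32 -0.02  1.23  0.    0.58]
tube_mouth [(array([484. , 250.1]), 0.82)]
tube_mouth [(array([182.4, 285.8]), 0.56)]
loose_round [(array([475.9, 260.3]), 0.74)]
loose_round []
rod [(array([399.2, 284.3]), 0.88), (array([429.4, 285.4]), 0.45)]
rod []
```

View pics/c5.png

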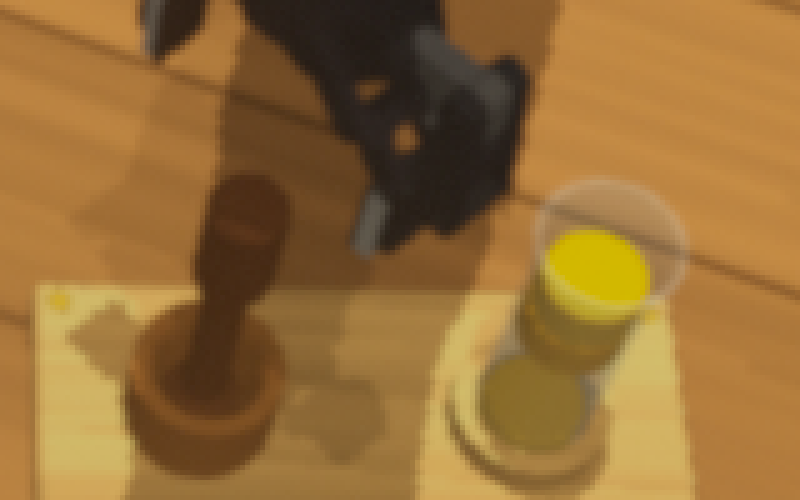

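The round lies level deep in the tube, its top face at (480, 253). The rim is centred at (482, 249) and the rod handle at (411, 241). I descend on the handle.

Call:
{"fn": "jog_arm", "kwargs": {"moves": [{"fingers": 0, "angular": [0, 0, 0], "slide": [-1, 0, 20]}, {"fingers": 0, "angular": [0, 0, 0], "slide": [-1, 0, 40]}, {"fingers": 0, "angular": [0, 0, 0], "slide": [-1, 0, 55]}, {"fingers": 0, "angular": [0, 0, 0], "slide": [-1, 0, 64]}, {"fingers": 0, "angular": [0, 0, 0], "slide": [-1, 0, 67]}, {"fingers": 0, "angular": [0, 0, 0], "slide": [-1, 0, 67]}, {"fingers": 0, "angular": [0, 0, 0], "slide": [-1, 0, 67]}, {"fingers": 0, "angular": [0, 0, 0], "slide": [-1, 0, 67]}]}}

```text
clock: 10.45
tcp_pos: [0.5578, 0.1447, 0.1445]
orientation: [0.001, 0.229, 0.973, 0.0]
wrist_force: [-0.2, -0.3, 0.3]
finger_gap: 0.0852
grip_force: 0.0
```

```bash
python3 g.py .556 .1448 .142
```

```text
[ 1.6 -0.7  2.5] t 10.45 tcp [0.5578 0.1447 0.1445] q [0.001 0.229 0.973 0.   ] F [-0.2 -0.3  0.3] gap 0.0852 [ 0.11  0.36 -0.13  1.08  0.    0.58]
```

Call:
{"fn": "jog_arm", "kwargs": {"moves": [{"fingers": 0, "angular": [0, 0, 0], "slide": [1, -1, 2]}, {"fingers": 0.3, "angular": [0, 0, 0], "slide": [1, -1, 2]}, {"fingers": 0.5, "angular": [0, 0, 0], "slide": [1, -1, 2]}, {"fingers": 1, "angular": [0, 0, 0], "slide": [1, -1, 2]}, {"fingers": 1, "angular": [0, 0, 0], "slide": [1, -1, 2]}, {"fingers": 1, "angular": [0, 0, 0], "slide": [1, -1, 2]}, {"fingers": 1, "angular": [0, 0, 0], "slide": [1, -1, 2]}, {"fingers": 1, "angular": [0, 0, 0], "slide": [1, -1, 2]}, {"fingers": 1, "angular": [0, 0, 0], "slide": [1, -1, 2]}, {"fingers": 1, "angular": [0, 0, 0], "slide": [1, -1, 2]}], "squeeze": 90}}

```text
clock: 11.28
tcp_pos: [0.556, 0.1441, 0.1417]
orientation: [0.0, 0.229, 0.973, 0.0]
wrist_force: [0.2, 0.1, 2.6]
finger_gap: 0.0259
grip_force: 88.3
```

```bash
python3 g.py .556 .1448 .31
```

```text
[   0.2    0.7 -168.3] t 11.28 tcp [0.556  0.1441 0.1417] q [0.    0.229 0.973 0.   ] F [0.2 0.1 2.6] gap 0.0259 [ 0.11  0.36 -0.14  1.07  0.    0.58]
```

Call:
{"fn": "jog_arm", "kwargs": {"moves": [{"fingers": 1, "angular": [0, 0, 0], "slide": [0, 0, -10]}, {"fingers": 1, "angular": [0, 0, 0], "slide": [0, 0, -30]}, {"fingers": 1, "angular": [0, 0, 0], "slide": [0, 0, -60]}, {"fingers": 1, "angular": [0, 0, 0], "slide": [0, 0, -90]}, {"fingers": 1, "angular": [0, 0, 0], "slide": [0, 0, -120]}, {"fingers": 1, "angular": [0, 0, 0], "slide": [0, 0, -140]}, {"fingers": 1, "angular": [0, 0, 0], "slide": [0, 0, -155]}, {"fingers": 1, "angular": [0, 0, 0], "slide": [0, 0, -160]}, {"fingers": 1, "angular": [0, 0, 0], "slide": [0, 0, -160]}, {"fingers": 1, "angular": [0, 0, 0], "slide": [0, 0, -160]}]}}

```text
clock: 12.12
tcp_pos: [0.5554, 0.1441, 0.3005]
orientation: [-0.001, 0.229, 0.973, -0.0]
wrist_force: [-0.0, -0.1, -1.8]
finger_gap: 0.026
grip_force: 89.1
```

```bash
python3 g.py .510 .2558 .302
```

```text
[90.4 79.7 -1.4] t 12.12 tcp [0.5554 0.1441 0.3005] q [-0.001  0.229  0.973 -0.   ] F [-0.  -0.1 -1.8] gap 0.026 [0.11 0.3  0.18 1.44 0.   0.58]
```

Call:
{"fn": "jog_arm", "kwargs": {"moves": [{"fingers": 1, "angular": [0, 0, 0], "slide": [15, 13, 0]}, {"fingers": 1, "angular": [0, 0, 0], "slide": [35, 31, 0]}, {"fingers": 1, "angular": [0, 0, 0], "slide": [55, 49, 0]}, {"fingers": 1, "angular": [0, 0, 0], "slide": [75, 67, 0]}, {"fingers": 1, "angular": [0, 0, 0], "slide": [85, 76, 0]}, {"fingers": 1, "angular": [0, 0, 0], "slide": [90, 80, 0]}, {"fingers": 1, "angular": [0, 0, 0], "slide": [90, 80, 0]}, {"fingers": 1, "angular": [0, 0, 0], "slide": [90, 80, 0]}, {"fingers": 1, "angular": [0, 0, 0], "slide": [90, 80, 0]}, {"fingers": 1, "angular": [0, 0, 0], "slide": [90, 80, 0]}]}}

```text
clock: 12.95
tcp_pos: [0.5114, 0.2548, 0.3011]
orientation: [0.0, 0.23, 0.973, -0.0]
wrist_force: [0.4, -1.2, -1.4]
finger_gap: 0.0259
grip_force: 89.1
```

```bash
python3 g.py .510 .2558 .302
python3 - <<'E'
from h import *
a=read_camera("scene");b=read_camera("top")
c=cv2.cvtColor(a["color"],cv2.COLOR_RGB2BGR)[180:280,420:540];d=cv2.cvtColor(b["color"],cv2.COLOR_RGB2BGR)[240:340,140:220]
cv2.imwrite("pics/c6.png",cv2.resize(np.hstack([c,d]),None,fx=4,fy=4,interpolation=3))
P=get_state()["tcp_pos"]-[0,0,.1217]
print(proj(a,P),proj(a,[.510,.2558,.15]),proj(b,P))
E
```

```text
[ 1.7  0.3 -0.9] t 12.95 tcp [0.5114 0.2548 0.3011] q [ 0.     0.23   0.973 -0.   ] F [ 0.4 -1.2 -1.4] gap 0.0259 [ 0.32  0.3   0.17  1.44 -0.    0.79]
[[485.31545853 239.56054319]] [[481.49686177 248.29059832]] [[179.51921664 288.55654548]]
```

View pics/c6.png

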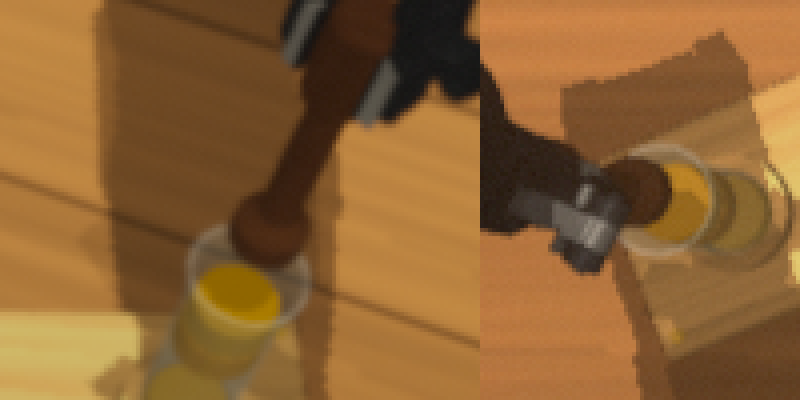

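The foot hangs over the mouth, at scene (487, 240) with the rim at (482, 248), and at top (179.5, 288). Both agree with the prediction. I lower it into the flare.

Call:
{"fn": "jog_arm", "kwargs": {"moves": [{"fingers": 1, "angular": [0, 0, 0], "slide": [0.5, 0, 6]}, {"fingers": 1, "angular": [0, 0, 0], "slide": [0.5, 0, 12]}, {"fingers": 1, "angular": [0, 0, 0], "slide": [0.5, 0, 18]}, {"fingers": 1, "angular": [0, 0, 0], "slide": [0.5, 0, 24]}, {"fingers": 1, "angular": [0, 0, 0], "slide": [0.5, 0, 29]}, {"fingers": 1, "angular": [0, 0, 0], "slide": [0.5, 0, 32]}, {"fingers": 1, "angular": [0, 0, 0], "slide": [0.5, 0, 34]}, {"fingers": 1, "angular": [0, 0, 0], "slide": [0.5, 0, 36]}, {"fingers": 1, "angular": [0, 0, 0], "slide": [0.5, 0, 38]}, {"fingers": 1, "angular": [0, 0, 0], "slide": [0.5, 0, 40]}]}}

```text
clock: 13.88
tcp_pos: [0.5105, 0.2562, 0.2614]
orientation: [0.0, 0.229, 0.973, 0.0]
wrist_force: [-0.8, -0.2, -0.9]
finger_gap: 0.0261
grip_force: 89.1
```

Call:
{"fn": "jog_arm", "kwargs": {"moves": [{"fingers": 1, "angular": [0, 0, 0], "slide": [0, 0, 1.5]}, {"fingers": 1, "angular": [0, 0, 0], "slide": [0, 0, 3]}, {"fingers": 1, "angular": [0, 0, 0], "slide": [0, 0, 4.5]}, {"fingers": 1, "angular": [0, 0, 0], "slide": [0, 0, 6]}, {"fingers": 1, "angular": [0, 0, 0], "slide": [0, 0, 7.5]}, {"fingers": 1, "angular": [0, 0, 0], "slide": [0, 0, 9]}, {"fingers": 1, "angular": [0, 0, 0], "slide": [0, 0, 10.5]}, {"fingers": 1, "angular": [0, 0, 0], "slide": [0, 0, 12]}, {"fingers": 1, "angular": [0, 0, 0], "slide": [0, 0, 13.5]}, {"fingers": 1, "angular": [0, 0, 0], "slide": [0, 0, 15]}]}}

```text
clock: 14.72
tcp_pos: [0.5106, 0.2561, 0.2474]
orientation: [0.001, 0.229, 0.973, 0.0]
wrist_force: [-1.1, -1.6, 5.8]
finger_gap: 0.0262
grip_force: 89.8
```

Call:
{"fn": "jog_arm", "kwargs": {"moves": [{"fingers": 1, "angular": [0, 0, 0], "slide": [0, 0, 1.4]}, {"fingers": 1, "angular": [0, 0, 0], "slide": [0, 0, 2.8]}, {"fingers": 1, "angular": [0, 0, 0], "slide": [0, 0, 4.2]}, {"fingers": 1, "angular": [0, 0, 0], "slide": [0, 0, 5.6]}, {"fingers": 1, "angular": [0, 0, 0], "slide": [0, 0, 7]}, {"fingers": 1, "angular": [0, 0, 0], "slide": [0, 0, 8.4]}, {"fingers": 1, "angular": [0, 0, 0], "slide": [0, 0, 9.8]}, {"fingers": 1, "angular": [0, 0, 0], "slide": [0, 0, 11.2]}, {"fingers": 1, "angular": [0, 0, 0], "slide": [0, 0, 12.6]}, {"fingers": 1, "angular": [0, 0, 0], "slide": [0, 0, 14]}]}}

```text
clock: 15.55
tcp_pos: [0.5106, 0.2561, 0.2335]
orientation: [0.001, 0.229, 0.973, 0.0]
wrist_force: [-0.9, -1.2, 5.7]
finger_gap: 0.026
grip_force: 89.8
```

Call:
{"fn": "jog_arm", "kwargs": {"moves": [{"fingers": 1, "angular": [0, 0, 0], "slide": [0, 0, 1.3]}, {"fingers": 1, "angular": [0, 0, 0], "slide": [0, 0, 2.6]}, {"fingers": 1, "angular": [0, 0, 0], "slide": [0, 0, 3.9]}, {"fingers": 1, "angular": [0, 0, 0], "slide": [0, 0, 5.2]}, {"fingers": 1, "angular": [0, 0, 0], "slide": [0, 0, 6.5]}, {"fingers": 1, "angular": [0, 0, 0], "slide": [0, 0, 7.8]}, {"fingers": 1, "angular": [0, 0, 0], "slide": [0, 0, 9.1]}, {"fingers": 1, "angular": [0, 0, 0], "slide": [0, 0, 10.4]}, {"fingers": 1, "angular": [0, 0, 0], "slide": [0, 0, 11.7]}]}}

```text
clock: 16.3
tcp_pos: [0.5106, 0.2561, 0.2218]
orientation: [0.001, 0.229, 0.973, 0.0]
wrist_force: [-1.4, -1.2, 4.5]
finger_gap: 0.0261
grip_force: 89.8
```

Call:
{"fn": "jog_arm", "kwargs": {"moves": [{"fingers": 1, "angular": [0, 0, 0], "slide": [0, 0, 1.3]}, {"fingers": 1, "angular": [0, 0, 0], "slide": [0, 0, 2.6]}, {"fingers": 1, "angular": [0, 0, 0], "slide": [0, 0, 3.9]}]}}

```text
clock: 16.55
tcp_pos: [0.5106, 0.2561, 0.2179]
orientation: [0.001, 0.229, 0.973, 0.0]
wrist_force: [-1.3, -0.9, 5.7]
finger_gap: 0.0262
grip_force: 89.8
```

Call:
{"fn": "jog_arm", "kwargs": {"moves": [{"fingers": 1, "angular": [0, 0, 0], "slide": [0, 0, 1.3]}, {"fingers": 1, "angular": [0, 0, 0], "slide": [0, 0, 2.6]}, {"fingers": 1, "angular": [0, 0, 0], "slide": [0, 0, 3.9]}]}}

```text
clock: 16.8
tcp_pos: [0.5106, 0.2561, 0.214]
orientation: [0.001, 0.229, 0.973, 0.0]
wrist_force: [-1.5, -0.6, 5.8]
finger_gap: 0.0264
grip_force: 89.8
```

Call:
{"fn": "jog_arm", "kwargs": {"moves": [{"fingers": 1, "angular": [0, 0, 0], "slide": [0, 0, 1.3]}, {"fingers": 1, "angular": [0, 0, 0], "slide": [0, 0, 2.6]}, {"fingers": 1, "angular": [0, 0, 0], "slide": [0, 0, 3.9]}]}}

```text
clock: 17.05
tcp_pos: [0.5106, 0.2561, 0.2101]
orientation: [0.001, 0.229, 0.973, 0.0]
wrist_force: [-1.8, -0.9, 6.4]
finger_gap: 0.0263
grip_force: 89.8
```

Call:
{"fn": "jog_arm", "kwargs": {"moves": [{"fingers": 1, "angular": [0, 0, 0], "slide": [0, 0, 1.3]}, {"fingers": 1, "angular": [0, 0, 0], "slide": [0, 0, 2.6]}, {"fingers": 1, "angular": [0, 0, 0], "slide": [0, 0, 3.9]}]}}

```text
clock: 17.3
tcp_pos: [0.5106, 0.2561, 0.2062]
orientation: [0.001, 0.229, 0.973, 0.0]
wrist_force: [-1.3, -0.7, 5.4]
finger_gap: 0.0263
grip_force: 89.8
```

Call:
{"fn": "jog_arm", "kwargs": {"moves": [{"fingers": 1, "angular": [0, 0, 0], "slide": [0, 0, 1.3]}, {"fingers": 1, "angular": [0, 0, 0], "slide": [0, 0, 2.6]}, {"fingers": 1, "angular": [0, 0, 0], "slide": [0, 0, 3.9]}]}}

```text
clock: 17.55
tcp_pos: [0.5106, 0.2561, 0.2023]
orientation: [0.001, 0.229, 0.973, 0.0]
wrist_force: [-1.8, -1.6, 6.7]
finger_gap: 0.0265
grip_force: 89.8
```

Call:
{"fn": "jog_arm", "kwargs": {"moves": [{"fingers": 1, "angular": [0, 0, 0], "slide": [0, 0, 1.2]}, {"fingers": 1, "angular": [0, 0, 0], "slide": [0, 0, 2.4]}]}}

```text
clock: 17.72
tcp_pos: [0.5106, 0.2561, 0.1999]
orientation: [0.001, 0.229, 0.973, 0.0]
wrist_force: [-1.8, -0.6, 5.3]
finger_gap: 0.0261
grip_force: 89.8
```

Call:
{"fn": "jog_arm", "kwargs": {"moves": [{"fingers": 1, "angular": [0, 0, 0], "slide": [0, 0, 1.2]}, {"fingers": 1, "angular": [0, 0, 0], "slide": [0, 0, 2.4]}]}}

```text
clock: 17.88
tcp_pos: [0.5111, 0.2561, 0.1992]
orientation: [0.002, 0.229, 0.973, 0.001]
wrist_force: [-4.2, -1.7, 21.4]
finger_gap: 0.0264
grip_force: 91.5
```

Call:
{"fn": "jog_arm", "kwargs": {"moves": [{"fingers": 1, "angular": [0, 0, 0], "slide": [0, 0, -0.3]}, {"fingers": 1, "angular": [0, 0, 0], "slide": [0, 0, -0.3]}, {"fingers": 1, "angular": [0, 0, 0], "slide": [0, 0, -0.3]}]}}

```text
clock: 18.13
tcp_pos: [0.5109, 0.2562, 0.1992]
orientation: [0.001, 0.229, 0.973, 0.001]
wrist_force: [-2.8, -1.2, 13.2]
finger_gap: 0.026
grip_force: 90.9
```

Call:
{"fn": "jog_arm", "kwargs": {"moves": [{"fingers": 1, "angular": [0, 0, 0], "slide": [0, 0, 0.3]}, {"fingers": 1, "angular": [0, 0, 0], "slide": [0, 0, 0.3]}, {"fingers": 1, "angular": [0, 0, 0], "slide": [0, 0, 0.3]}, {"fingers": 1, "angular": [0, 0, 0], "slide": [0, 0, 0.3]}, {"fingers": 1, "angular": [0, 0, 0], "slide": [0, 0, 0.3]}, {"fingers": 1, "angular": [0, 0, 0], "slide": [0, 0, 0.3]}]}}

```text
clock: 18.63
tcp_pos: [0.5109, 0.2561, 0.1992]
orientation: [0.002, 0.229, 0.973, 0.001]
wrist_force: [-3.0, -1.8, 13.6]
finger_gap: 0.0261
grip_force: 90.9
```

Call:
{"fn": "jog_arm", "kwargs": {"moves": [{"fingers": 1, "angular": [0, 0, 0], "slide": [0, 0, 0.4]}, {"fingers": 1, "angular": [0, 0, 0], "slide": [0, 0, 0.4]}, {"fingers": 1, "angular": [0, 0, 0], "slide": [0, 0, 0.4]}, {"fingers": 1, "angular": [0, 0, 0], "slide": [0, 0, 0.4]}]}}

```text
clock: 18.97
tcp_pos: [0.511, 0.2561, 0.1992]
orientation: [0.002, 0.229, 0.973, 0.001]
wrist_force: [-4.1, -2.4, 16.7]
finger_gap: 0.0264
grip_force: 91.0
```

Call:
{"fn": "jog_arm", "kwargs": {"moves": [{"fingers": 1, "angular": [0, 0, 0], "slide": [0, 0, 0.1]}, {"fingers": 1, "angular": [0, 0, 0], "slide": [0, 0, 0.1]}, {"fingers": 1, "angular": [0, 0, 0], "slide": [0, 0, 0.1]}, {"fingers": 1, "angular": [0, 0, 0], "slide": [0, 0, 0.1]}, {"fingers": 1, "angular": [0, 0, 0], "slide": [0, 0, 0.1]}, {"fingers": 1, "angular": [0, 0, 0], "slide": [0, 0, 0.1]}]}}

```text
clock: 19.47
tcp_pos: [0.511, 0.2561, 0.1992]
orientation: [0.002, 0.229, 0.973, 0.001]
wrist_force: [-4.2, -2.1, 17.4]
finger_gap: 0.0263
grip_force: 91.0
```

Steady 17 N for 0.5 s with nothing moving, so the press is done. I withdraw the rod.

Call:
{"fn": "jog_arm", "kwargs": {"moves": [{"fingers": 1, "angular": [0, 0, 0], "slide": [0, 0, -3]}, {"fingers": 1, "angular": [0, 0, 0], "slide": [0, 0, -10]}, {"fingers": 1, "angular": [0, 0, 0], "slide": [0, 0, -25]}, {"fingers": 1, "angular": [0, 0, 0], "slide": [0, 0, -45]}, {"fingers": 1, "angular": [0, 0, 0], "slide": [0, 0, -65]}, {"fingers": 1, "angular": [0, 0, 0], "slide": [0, 0, -85]}, {"fingers": 1, "angular": [0, 0, 0], "slide": [0, 0, -98]}, {"fingers": 1, "angular": [0, 0, 0], "slide": [0, 0, -104]}, {"fingers": 1, "angular": [0, 0, 0], "slide": [0, 0, -104]}, {"fingers": 1, "angular": [0, 0, 0], "slide": [0, 0, -104]}]}}

```text
clock: 20.3
tcp_pos: [0.5104, 0.2561, 0.2992]
orientation: [-0.0, 0.229, 0.973, -0.0]
wrist_force: [1.0, 0.3, -1.2]
finger_gap: 0.026
grip_force: 89.1
```

```bash
python3 g.py .556 .1441 .3
```

```text
[-90.8 -79.9  -0.8] t 20.3 tcp [0.5104 0.2561 0.2992] q [-0.     0.229  0.973 -0.   ] F [ 1.   0.3 -1.2] gap 0.026 [0.32 0.3  0.16 1.44 0.   0.79]
```

Call:
{"fn": "jog_arm", "kwargs": {"moves": [{"fingers": 1, "angular": [0, 0, 0], "slide": [-15, -13, 0]}, {"fingers": 1, "angular": [0, 0, 0], "slide": [-35, -31, 0]}, {"fingers": 1, "angular": [0, 0, 0], "slide": [-55, -49, 0]}, {"fingers": 1, "angular": [0, 0, 0], "slide": [-75, -67, 0]}, {"fingers": 1, "angular": [0, 0, 0], "slide": [-86, -76, 0]}, {"fingers": 1, "angular": [0, 0, 0], "slide": [-91, -80, 0]}, {"fingers": 1, "angular": [0, 0, 0], "slide": [-91, -80, 0]}, {"fingers": 1, "angular": [0, 0, 0], "slide": [-91, -80, 30]}, {"fingers": 1, "angular": [0, 0, 0], "slide": [-91, -80, 60]}, {"fingers": 1, "angular": [0, 0, 0], "slide": [-91, -80, 85]}]}}

```text
clock: 21.13
tcp_pos: [0.5552, 0.1453, 0.2132]
orientation: [-0.0, 0.229, 0.973, 0.0]
wrist_force: [0.4, -0.2, -1.2]
finger_gap: 0.0263
grip_force: 89.2
```

Call:
{"fn": "jog_arm", "kwargs": {"moves": [{"fingers": 1, "angular": [0, 0, 0], "slide": [0, 0, 10]}, {"fingers": 1, "angular": [0, 0, 0], "slide": [0, 0, 15]}, {"fingers": 1, "angular": [0, 0, 0], "slide": [0, 0, 15]}, {"fingers": 1, "angular": [0, 0, 0], "slide": [0, 0, 15]}, {"fingers": 1, "angular": [0, 0, 0], "slide": [0, 0, 15]}, {"fingers": 1, "angular": [0, 0, 0], "slide": [0, 0, 15]}]}}

```text
clock: 21.63
tcp_pos: [0.5571, 0.1442, 0.2015]
orientation: [0.001, 0.229, 0.973, 0.001]
wrist_force: [-0.7, -0.4, -1.0]
finger_gap: 0.0262
grip_force: 89.1
```

```bash
python3 g.py .556 .1441 .142
python3 - <<'E'
from h import *
a=read_camera("scene")
c=cv2.cvtColor(a["color"],cv2.COLOR_RGB2BGR)[200:300,360:520];cv2.imwrite("pics/c7.png",cv2.resize(c,None,fx=5,fy=5,interpolation=3))
E
```

```text
[ 1.1 -0.7 59.5] t 21.63 tcp [0.5571 0.1442 0.2015] q [0.001 0.229 0.973 0.001] F [-0.7 -0.4 -1. ] gap 0.0262 [ 0.11  0.33 -0.04  1.21  0.    0.58]
```

View pics/c7.png

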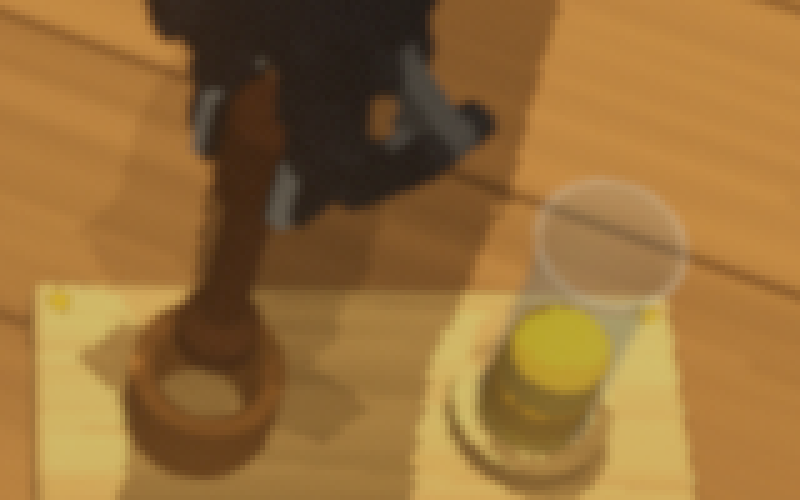

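Both rounds are down, with the top face at about (472, 270). The foot is over the socket. I lower the rod.

Call:
{"fn": "jog_arm", "kwargs": {"moves": [{"fingers": 1, "angular": [0, 0, 0], "slide": [1, 0, 10]}, {"fingers": 1, "angular": [0, 0, 0], "slide": [1, 0, 20]}, {"fingers": 1, "angular": [0, 0, 0], "slide": [1, 0, 30]}, {"fingers": 1, "angular": [0, 0, 0], "slide": [1, 0, 40]}, {"fingers": 1, "angular": [0, 0, 0], "slide": [1, 0, 47]}, {"fingers": 1, "angular": [0, 0, 0], "slide": [1, 0, 52]}, {"fingers": 1, "angular": [0, 0, 0], "slide": [1, 0, 55]}, {"fingers": 1, "angular": [0, 0, 0], "slide": [1, 0, 56]}, {"fingers": 1, "angular": [0, 0, 0], "slide": [1, 0, 57]}, {"fingers": 1, "angular": [0, 0, 0], "slide": [1, 0, 57]}]}}

```text
clock: 22.52
tcp_pos: [0.5554, 0.1444, 0.143]
orientation: [0.0, 0.229, 0.973, 0.0]
wrist_force: [-1.1, -0.4, -2.3]
finger_gap: 0.0259
grip_force: 89.1
```

Call:
{"fn": "jog_arm", "kwargs": {"moves": [{"fingers": 1, "angular": [0, 0, 0], "slide": [0, 0, 0.5]}, {"fingers": 1, "angular": [0, 0, 0], "slide": [0, 0, 1]}, {"fingers": 1, "angular": [0, 0, 0], "slide": [0, 0, 1.4]}, {"fingers": 1, "angular": [0, 0, 0], "slide": [0, 0, 1.4]}]}}

```text
clock: 22.85
tcp_pos: [0.5554, 0.1444, 0.1417]
orientation: [0.0, 0.229, 0.973, 0.0]
wrist_force: [-0.1, 0.0, -0.0]
finger_gap: 0.0261
grip_force: 89.5
```

Touching the floor. I release and retreat straight up.

Call:
{"fn": "jog_arm", "kwargs": {"moves": [{"fingers": 0.5, "angular": [0, 0, 0], "slide": [0, 0, 0]}, {"fingers": 0.2, "angular": [0, 0, 0], "slide": [0, 0, 0]}, {"fingers": 0, "angular": [0, 0, 0], "slide": [0, 0, 0]}, {"fingers": 0, "angular": [0, 0, 0], "slide": [0, 0, 0]}, {"fingers": 0, "angular": [0, 0, 0], "slide": [0, 0, 0]}, {"fingers": 0, "angular": [0, 0, 0], "slide": [0, 0, 0]}, {"fingers": 0, "angular": [0, 0, 0], "slide": [0, 0, -20]}, {"fingers": 0, "angular": [0, 0, 0], "slide": [0, 0, -50]}, {"fingers": 0, "angular": [0, 0, 0], "slide": [0, 0, -85]}, {"fingers": 0, "angular": [0, 0, 0], "slide": [0, 0, -100]}]}}

```text
clock: 23.68
tcp_pos: [0.5565, 0.1445, 0.2457]
orientation: [0.002, 0.229, 0.973, 0.001]
wrist_force: [1.1, 0.2, 1.4]
finger_gap: 0.0854
grip_force: 0.0
```

Call:
{"fn": "jog_arm", "kwargs": {"moves": [{"fingers": 0, "angular": [0, 0, 0], "slide": [30, -30, 0]}, {"fingers": 0, "angular": [0, 0, 0], "slide": [60, -60, 0]}, {"fingers": 0, "angular": [0, 0, 0], "slide": [60, -60, 0]}, {"fingers": 0, "angular": [0, 0, 0], "slide": [60, -60, 0]}, {"fingers": 0, "angular": [0, 0, 0], "slide": [60, -60, 0]}, {"fingers": 0, "angular": [0, 0, 0], "slide": [60, -60, 0]}]}}

```text
clock: 24.18
tcp_pos: [0.4761, 0.1176, 0.242]
orientation: [0.001, 0.229, 0.973, 0.0]
wrist_force: [0.5, -0.1, 0.1]
finger_gap: 0.0858
grip_force: 0.0
```

Run:
```python
from h import *
a=read_camera("scene");b=read_camera("top")
c=cv2.cvtColor(a["color"],cv2.COLOR_RGB2BGR)[200:300,360:520];d=cv2.cvtColor(b["color"],cv2.COLOR_RGB2BGR)[230:330,160:320]
cv2.imwrite("pics/c8.png",cv2.resize(np.vstack([c,d]),None,fx=3,fy=3,interpolation=3))
print(get_state()["wrist_force"])
```

```text
[ 0.10655819 -0.37836544  0.46238012]
```

View pics/c8.png

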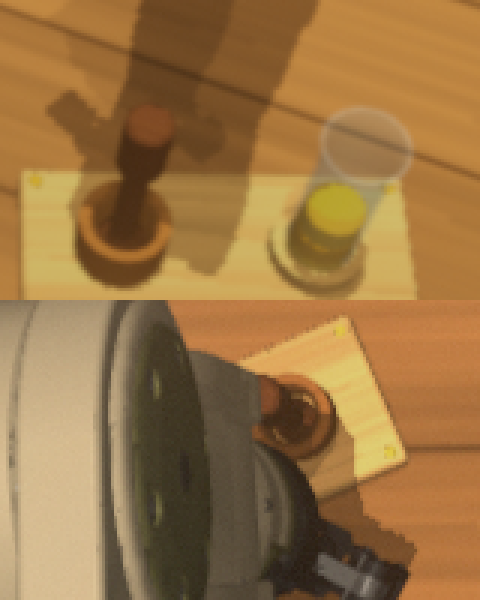

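The rod stands upright in its socket, with its handle at (410, 241). Both rounds are down in the tube, and the gripper is clear.

```bash
python3 -c "
from workcell import *
print(hand_in())"
```

```text
the job is handed in; nothing more can be done
None
```

The job is handed in: both rounds are bottomed out in the tube and pressed at a steady 17 N, the rod is back in its socket, and the jars and lid were left alone.

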